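Slide two flat bench tools back into their slotted rack

ROBOT

A 6-joint arm with a two-finger parallel gripper is mounted at the origin on a cart in front of the work surface, level with it; the furniture and walls round the work are solid. World frame = base frame: x ahead of the robot, y to its left, z up, the work surface at z = 0. Lengths are in mm, angles in degrees, forces in N, time in s.
With the tool pointing down it reaches from about 350 to 725 mm from the base axis. Payload 6 kg.
Tool frame: the origin (TCP) lies midway between the tips of the shut fingers; the grasp point (between the pads) lies 19 mm behind it (ctrl.hold_point_z is the distance from the TCP to the grasp point, in mm); z points along the fingers, y is the line along which they close (so a half turn about z gives the same grasp; the last joint's range is limited). The gripper opens to 85 mm and grips with 20 to 120 N. Pads are 22 mm wide; open, the fingers measure 114 mm over their backs; the gripper's body (76 mm by 85 mm) begins 54 mm behind the grasp point. The pads swing forward as they close: fully open they stand 13 mm farther back than shut.
Start: joints at [85.812, 2.303, 4.859, 0, -92.561, -19.12], TCP at [237.376, 551.02, 201.361] pointing down, gripper open.
Joint ranges: [-146.85, 146.85], [-73.84, 115.35], [-62.03, 85.46], [-188.31, 113.3], [-161.28, -10.13], [-171.36, 171.36]. Speed limits (degrees/s): [147.25, 147.25, 172.46, 180, 180, 180].

INTERFACE

Orientations are given as [roll, pitch, yaw] about the fixed x, y, z axes, in that order (R = Rz(yaw) Ry(pitch) Rx(roll)).
In Python, from bench import ctrl gives the robot as it stands.
- The arm moves only by the tool apply_moves, never from a script. Its argument "rows" is a list of rows, each a list of 2 entries, a list of its own where there are three numbers: the shift along the world's x, y, z normalised to -1 to 1, where 1 is 200 mm, then the turn, a rotation vector about the world's x, y, z normalised to -1 to 1, where 1 is pi/2 rad. In form: [[[x, y, z], [rx, ry, rz]], ...]. A call has 1 to 12 rows; each row shifts and turns the commanded pose from where the row before left it; what a row does not reach is not made up. A row lasts 1/8 s, in which the tool goes at most 62.5 mm and 10.7 degrees, less where a joint would pass 70% of its speed; a pose out of reach is approached as far as the arm can. A call with a number of a shift or a turn outside -1 to 1 is refused whole. A call with a gripper value outside its range is refused whole. "fingers" is the opening, from 0 (shut) to 1 (fully open), set as the call begins (left out, the last holds). The fingers move at their own pace and stop on an object; "force" is the grip in N (left out, the last holds). Time passes only in rows, so rows that do not move let the fingers close. It gives the time, the measured TCP pose, the force, the opening and the grip force at its end, in the units of the state.
- ctrl.state(): the state, without advancing time (a new reading comes with each control period).
- ctrl.grab_frame(name): name is "side" or "top" or "wrist"; returns a dict with "frame" (480x640x3 uint8, red, green, blue), "camera_matrix" (3x3 intrinsics, pixels), "R" (3x3) and "t" (3): a world point X has camera coordinates R X + t. Camera axes: x right, y down, z forward; pixel columns grow to the right and rows downward; lengths in mm; the calibration is good to about 2 mm. A picture is of the moment at which its call begins. There is no depth.
- ctrl.sign_off(): hands the job in; it is judged then, once.
Trained networks look in the newest picture that a camera, given by its name, has taken for a name from the list of things; names that differ only in an ending like _2 or _b are one class to them, and where a whole thing is asked for, a point or a joint stands for the part that bears it (a point fixed in the world has none). Each returns a list of dicts, best first, with "confidence" (0 to 1); they miss things now and then, are a little off and sometimes report something else, mostly with a low value. They report only what shows in the picture. A call takes as long as a camera call. They do not tell look-alikes from the thing itself.
- ctrl.masks_of(camera, label): "mask" (480x640 bool, what is visible of it) and "position" ([column, row] in pixels, amid what is visible of it).
- ctrl.landmark_of(camera, label): "position" ([column, row] in pixels: a listed point, or the origin of a listed thing).
The state is a dict: "time_s": time; "qpos": joint angles; "dq": joint speeds; "joint_torque": joint torques, N m; "ee_pos": TCP position; "eef_rot": TCP orientation; "ft_force": force on the tool from outside, world axes, zero at the start; "moment": the same for the moment, N m; "gripper_width": finger opening in mm; "gripper_force": force on a finger pad.
Only numpy, scipy, OpenCV 4.12 (cv2) and the standard library are available. Lean on these libraries where they do the work, as an engineer would, in place of code of your own. Each camera call takes 0.05 s, during which the arm holds its last target. There are 200 camera calls.

TASK

Put the two flat tools away in the white rack: slide the wide scraper, blade first, into the wide lower slot and the narrow spatula, blade first, into the narrow upper slot. Push each one fully home, so that its handle shoulder meets the front of the rack, with the thick side of the handle upward, and let go. Do not disturb the two white jars and the funnel that stand round the rack.

Things in the scene. Friction and masses are not known exactly. Their poses are not given: they have to be found in the camera images.
- rack: White plastic block fixed to the worktop, 90 mm deep (x), 104 wide (y), 86 high, with two level slots, one above the other, open only at its front. Origin: centre of its underside; z up; +x points from the open front to the closed back, the way tools go in; front face at x=-45. A tool in the upper slot has its handle right above the lower tool's handle.
- lower_slot (a point): Mouth of the lower slot: point on the slot's floor, in the middle of its width, in the plane of the rack's front face; 28 mm above the worktop. Axes as the rack's. The slot is 66 mm wide, 9 mm high and 82 mm deep, with front edges rounded to 4 mm radius.
- upper_slot (a point): Mouth of the upper slot: point on the slot's floor, in the middle of its width, in the plane of the rack's front face; 62 mm above the worktop. Axes as the rack's. The slot is 40 mm wide, 9 mm high and 82 mm deep, with front edges rounded to 4 mm radius.
- wide_scraper: Wide scraper lying flat, 166 mm long: steel blade 60 wide, 4 thick, 80 long, straight tip, 12 mm corner radii; grey handle 24 wide, 16 thick, 86 long, round end. Undersides level. Origin: underside, centre line, at the square shoulder where the handle's front face steps up from the blade. x to the blade tip (+80), handle to x=-86, z up; flat-sided to x=-74. Balances near x=+15.
- narrow_spatula: Narrow spatula lying flat, 166 mm long: steel blade 34 wide, 4 thick, 80 long, half-round tip; grey handle 24 wide, 16 thick, 86 long, round end. Undersides level. Origin: underside, centre line, at the square shoulder where the handle's front face steps up from the blade. x to the blade tip (+80), handle to x=-86, z up; flat-sided to x=-74. Balances near x=+15.
- jar_beside: Bystander: white screw-cap jar, 42 mm diameter, 78 mm high, standing to the left (+y) of the rack. Origin: centre of its underside.
- funnel: Bystander: white funnel standing mouth down, 82 mm diameter at the worktop, 85 mm high, to the right (-y) of the rack. Origin: centre of its underside.
- jar_front: Bystander: white screw-cap jar, 42 mm diameter, 78 mm high, standing in front of the rack towards the robot. Origin: centre of its underside.
There are look-alikes about, which are no part of the job. What is shaped like the wide_scraper but brown is not meant.

How it is judged:
By the outcome, as a careful person would: the job done as asked, in the order asked, and still so for the second after the job is handed in, with the robot touching nothing.
It also fails if it takes over 58 s, if anything falls off the work surface, if the arm or the gripper's body presses on something with over 40 N, if the wrist force passes 120 N, or if a joint passes its speed limit or range.

## Working session

There is one attempt and no reset: what is moved stays moved. The work goes in short steps, Python scripts to look and compute and a tool call to move; the robot and the scene stay as the last step left them, time stands still between calls to the robot, and variables do not carry over. Pictures are saved under pics/ and viewed, at most 10 in all, crops included, and the job is handed in when it is done.

Besides the shell and the picture viewer there is one more tool, called after "Request:" in YAML: its name, and indented under it one key for each argument. apply_moves: Moves the arm, as the interface text tells. Scaled input: -1 to 1 covers 200 mm each way for a shift and pi/2 rad each way for a turn. Its arguments: {"type":"object","properties":{"rows":{"type":"array"},"fingers":{"type":"number"},"force":{"type":"number"}},"required":["rows"]}

```bash
mkdir -p pics; ls; cat > h.py <<'E'
import numpy as np, cv2
from bench import ctrl
def ray(f,px):
    K,R,t=f["camera_matrix"],np.array(f["R"]),np.array(f["t"])
    d=R.T@np.linalg.solve(np.array(K),np.array([px[0],px[1],1.0])); return -R.T@t,d
def onz(f,px,z):
    c,d=ray(f,px); return c+d*(z-c[2])/d[2]
def proj(f,X):
    p=np.array(f["camera_matrix"])@(np.array(f["R"])@np.array(X)+np.array(f["t"])); return p[:2]/p[2]
E
python3 - <<'E'
from h import *
np.set_printoptions(precision=1,suppress=True)
ims=[]
for cam in ["top","side"]:
    f=ctrl.grab_frame(cam); cv2.imwrite(f"pics/{cam}0.png",f["frame"][:,:,::-1])
    print(cam,ray(f,[320,240]))
    for l in ["rack","wide_scraper","narrow_spatula","jar_beside","jar_front","funnel"]:
        for m in ctrl.masks_of(cam,l): print(l,"mask",round(m["confidence"],2),m["position"],m["mask"].sum(),onz(f,m["position"],8))
        for m in ctrl.landmark_of(cam,l): print(l,"lm",round(m["confidence"],2),m["position"],onz(f,m["position"],0))
    for l,z in [("lower_slot",28),("upper_slot",62)]:
        for m in ctrl.landmark_of(cam,l): print(l,"lm",round(m["confidence"],2),m["position"],onz(f,m["position"],z))
E
```

```text
pics
top (array([ 453.6,   17.4, 1238.7]), array([ 0.1,  0. , -1. ]))
rack mask 0.62 [378.8, 209.8] 1820 [ 671.3 -105.4    8. ]
rack lm 0.75 [373.9, 210.4] [671.4 -93.5   0. ]
wide_scraper mask 0.86 [266.9, 288.0] 1109 [474.  182.6   8. ]
wide_scraper mask 0.63 [199.8, 329.2] 1103 [372.2 352.2   8. ]
wide_scraper lm 0.88 [194.1, 337.4] [351.2 368.5   0. ]
narrow_spatula mask 0.67 [460.4, 301.6] 858 [ 435.  -304.7    8. ]
narrow_spatula lm 0.77 [460.0, 301.8] [ 434.4 -305.7    0. ]
jar_beside mask 0.5 [330.0, 197.0] 278 [706.5  19.7   8. ]
jar_beside lm 0.67 [330.2, 202.6] [693.4  19.4   0. ]
jar_front mask 0.75 [367.9, 333.0] 257 [359.2 -71.2   8. ]
jar_front lm 0.57 [368.7, 330.9] [363.7 -73.8   0. ]
funnel mask 0.6 [428.0, 210.5] 743 [ 667.8 -231.3    8. ]
funnel lm 0.61 [428.7, 208.9] [ 673.4 -234.8    0. ]
lower_slot lm 0.58 [379.7, 227.6] [ 622.3 -104.6   28. ]
lower_slot lm 0.27 [459.8, 302.6] [ 432.9 -297.8   28. ]
upper_slot lm 0.72 [381.2, 224.3] [ 625.7 -105.    62. ]
side (array([ 275.4, -734.9, 1000.1]), array([ 0.2,  0.6, -0.8]))
rack mask 0.87 [386.6, 272.2] 2485 [682.  -81.9   8. ]
rack lm 0.88 [384.3, 285.4] [ 663.6 -112.3    0. ]
wide_scraper mask 0.86 [278.0, 220.1] 811 [471.4 173.1   8. ]
wide_scraper mask 0.86 [227.6, 183.5] 636 [370.5 358.8   8. ]
wide_scraper lm 0.97 [224.3, 183.2] [362.3 371.8   0. ]
wide_scraper lm 0.74 [271.0, 222.6] [452.3 177.3   0. ]
jar_beside mask 0.91 [374.2, 231.6] 377 [704.9  53.4   8. ]
jar_beside lm 0.95 [372.7, 241.4] [691.2  28.7   0. ]
jar_front mask 0.78 [263.4, 291.8] 533 [375.2 -44.1   8. ]
jar_front lm 0.57 [262.9, 304.1] [366.1 -72.6   0. ]
funnel mask 0.61 [278.8, 223.2] 736 [470.4 161.4   8. ]
funnel mask 0.59 [411.5, 323.3] 893 [ 677.6 -235.1    8. ]
funnel lm 0.6 [409.9, 324.4] [ 676.  -232.6    0. ]
lower_slot lm 0.68 [368.5, 283.4] [ 618.9 -112.5   28. ]
upper_slot lm 0.78 [372.3, 271.4] [ 628.6 -104.8   62. ]
```

View pics/top0.png

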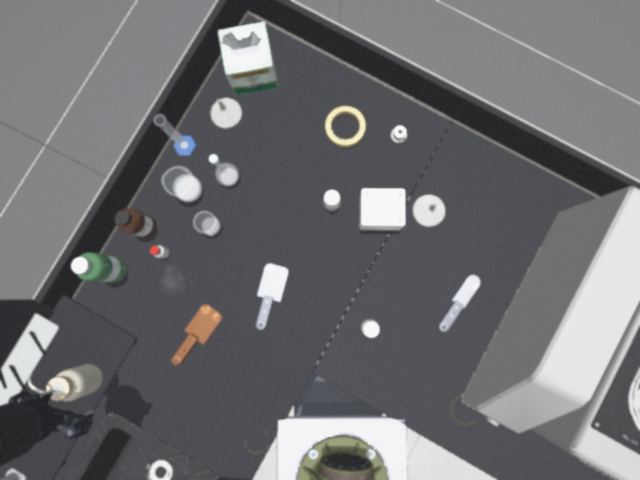

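View pics/side0.png

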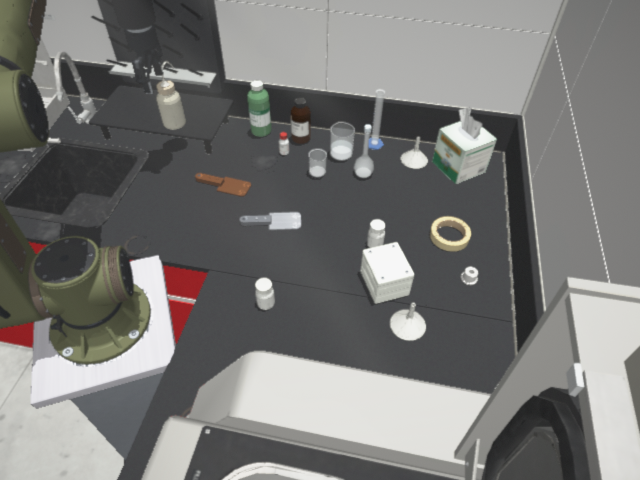

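In the top view, two things are shaped like the wide scraper. The one at (268,296) has a grey handle and steel blade; the one at (198,333) is all brown. The grey one fits the description. I'll confirm that in a crop and fit the coarse poses from the silhouettes.

```bash
cat >> h.py <<'E'
from scipy.optimize import minimize
def box(x0,x1,y0,y1,z0,z1): return [[x,y,z] for x in(x0,x1) for y in(y0,y1) for z in(z0,z1)]
def arc(cx,cy,r,a0,a1,n=9): return [(cx+r*np.cos(a),cy+r*np.sin(a)) for a in np.radians(np.linspace(a0,a1,n))]
def ext(p,z0,z1): return [[x,y,z] for x,y in p for z in(z0,z1)]
handle=ext([(0,12),(0,-12)]+arc(-74,0,12,90,270),0,16)
MODEL=dict(wide_scraper=[handle,ext([(0,30),(0,-30)]+arc(68,-18,12,-90,0)+arc(68,18,12,0,90),0,4)],
 narrow_spatula=[handle,ext([(0,17),(0,-17)]+arc(63,0,17,-90,90),0,4)],
 rack=[box(-45,45,-52,52,0,86)])
def render(f,parts,p,S=4):
    c,s=np.cos(p[2]),np.sin(p[2]); z0=p[3] if len(p)>3 else 0
    im=np.zeros((480,640),np.uint8)
    for q in parts:
        q=np.array(q,float); w=np.c_[p[0]+c*q[:,0]-s*q[:,1],p[1]+s*q[:,0]+c*q[:,1],q[:,2]+z0]
        px=np.array([proj(f,a) for a in w])
        h=cv2.convexHull(px.astype(np.float32))
        cv2.fillConvexPoly(im,np.round(h*256).astype(np.int32),255,cv2.LINE_AA,8)
    return im/255.
def fit(views,name,p0,z0=0):
    """views: list of (frame, mask)"""
    def cost(v):
        p=[v[0],v[1],v[2]/60,z0]
        return sum(np.abs(render(f,MODEL[name],p)-m).sum()/m.sum() for f,m in views)
    v=np.array([p0[0],p0[1],p0[2]*60])
    for st in (15,6,2):
        r=minimize(cost,v,method="Nelder-Mead",options=dict(initial_simplex=np.vstack([v]+[v+st*e for e in np.eye(3)]),xatol=.05,fatol=1e-5,maxiter=150)); v=r.x
    return v[0],v[1],np.degrees(v[2]/60),r.fun/len(views)
E
python3 - <<'E'
from h import *
fr={c:ctrl.grab_frame(c) for c in("top","side")}
def ms(c,l): return ctrl.masks_of(c,l)
def near(c,l,px): return min(ms(c,l),key=lambda m:np.hypot(*(np.array(m["position"])-px)))["mask"].astype(float)
T=[("wide_scraper",(452,177,-.2),dict(top=(268,288),side=(278,220))),("narrow_spatula",(435,-305,-.5),dict(top=(460,301))),("rack",(668,-105,0),dict(top=(380,210),side=(387,272)))]
for l,p0,d in T:
    vs=[(c,near(c,l,px)) for c,px in d.items()]
    for c,m in vs: print(l,c,np.round(fit([(fr[c],m)],l,p0),3))
    if len(vs)>1: print(l,"both",np.round(fit([(fr[c],m) for c,m in vs],l,p0),3))
a=fr["top"]["frame"][250:370,160:320,::-1]; b=fr["top"]["frame"][170:330,330:490,::-1]
cv2.imwrite("pics/crop1.png",np.hstack([cv2.resize(a,(400,300),interpolation=2),cv2.resize(b,(300,300),interpolation=2)]))
w=ctrl.grab_frame("wrist"); print(ctrl.state()["eef_rot"],np.round(w["R"],3),np.round(w["t"],1),w["camera_matrix"],-np.array(w["R"]).T@w["t"])
E
```

```text
wide_scraper top [ 4.54587e+02  1.77933e+02 -1.60150e+01  8.10000e-02]
wide_scraper side [ 4.53017e+02  1.81333e+02 -1.64200e+01  1.35000e-01]
wide_scraper both [ 4.53983e+02  1.78541e+02 -1.54440e+01  1.16000e-01]
narrow_spatula top [ 4.33441e+02 -3.01880e+02 -3.63060e+01  1.35000e-01]Traceback (most recent call last):
  File "<stdin>", line 7, in <module>
  File "<stdin>", line 4, in near
ValueError: min() iterable argument is empty
```

```bash
python3 - <<'E'
from h import *
fr={}
for c,px in dict(top=(380,210),side=(387,272)).items():
    fr[c]=ctrl.grab_frame(c)
    for m in ctrl.masks_of(c,"rack")[:2]: print(c,m["confidence"],np.round(fit([(fr[c],m["mask"].astype(float))],"rack",(668,-105,0)),3))
a=fr["top"]["frame"][250:370,160:320,::-1]; b=fr["top"]["frame"][170:330,330:490,::-1]
cv2.imwrite("pics/crop1.png",np.hstack([cv2.resize(a,(400,300),interpolation=2),cv2.resize(b,(300,300),interpolation=2)]))
w=ctrl.grab_frame("wrist"); print(ctrl.state()["eef_rot"],np.round(w["R"],3),w["camera_matrix"],-np.array(w["R"]).T@w["t"])
E
```

```text
top 0.93 [ 6.65530e+02 -1.06936e+02 -2.47800e+00  8.80000e-02]
side 0.58 [ 6.65440e+02 -1.04426e+02 -6.32900e+00  1.00000e-01]
[ 1.79994263e+02 -3.38464503e-03 -2.33056118e+01] [[-0.395 -0.919  0.   ]
 [-0.885  0.381  0.266]
 [-0.245  0.105 -0.964]] [[335.7185582    0.         315.54842421]
 [  0.         335.7185582  237.05298398]
 [  0.           0.           1.        ]] [299.3313387  523.92196267 373.00867948]
```

View pics/crop1.png

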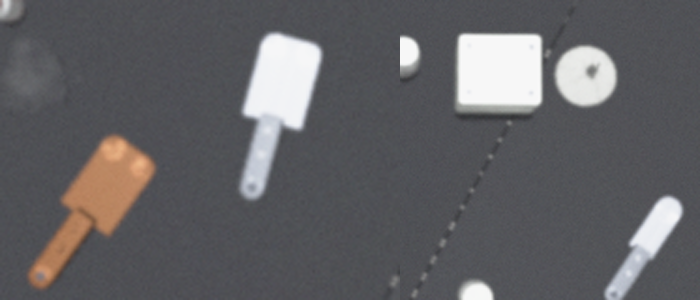

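The crop confirms it: the grey-handled scraper at crop (270,120) is the target, and the brown one at (90,210) is excluded. I'm moving above it for a wrist look.

Request:
apply_moves:
  rows:
    - [[0.11, -0.225, -0.02], [0, 0, 0.01]]
    - [[0.11, -0.225, -0.02], [0, 0, 0.01]]
    - [[0.11, -0.225, -0.02], [0, 0, 0.01]]
    - [[0.11, -0.225, -0.02], [0, 0, 0.01]]
    - [[0.11, -0.225, -0.02], [0, 0, 0.01]]
    - [[0.11, -0.225, -0.02], [0, 0, 0.01]]
    - [[0.11, -0.225, -0.02], [0, 0, 0.01]]
    - [[0.11, -0.225, -0.02], [0, 0, 0.01]]
    - [[0, 0, 0], [0, 0, 0]]
  fingers: 1
  force: 80

```text
time_s: 3.18
ee_pos: [414.3, 188.5, 169.4]
eef_rot: [-180.0, -0.0, -16.4]
ft_force: [-0.6, 0.4, -0.9]
gripper_width: 85.9
gripper_force: 0.0
```

```bash
python3 - <<'E'
from h import *
f=ctrl.grab_frame("wrist"); s=ctrl.state(); print(s["ee_pos"],s["eef_rot"],s["dq"])
im=f["frame"][:,:,::-1].copy()
for m in ctrl.masks_of("wrist","wide_scraper")[:2]:
    p=fit([(f,m["mask"].astype(float))],"wide_scraper",(454,178,-.28)); print(m["confidence"],m["mask"].sum(),m["position"],np.round(p,3))
    r=render(f,MODEL["wide_scraper"],[p[0],p[1],np.radians(p[2])]); 
    cs,_=cv2.findContours((r>.5).astype(np.uint8),0,2); cv2.drawContours(im,cs,-1,(0,0,255),1)
cv2.imwrite("pics/w1.png",im)
E
```

```text
[413.82338574 189.84850312 169.49192059] [-1.79982462e+02 -1.04569470e-02 -1.62841153e+01] [ 2.62705614  0.45422952  0.49059029 -0.11342636  0.06331586 -0.81601738]
0.98 3555 [179.7, 271.5] [-86.    493.     41.253   1.   ]
```

View pics/w1.png

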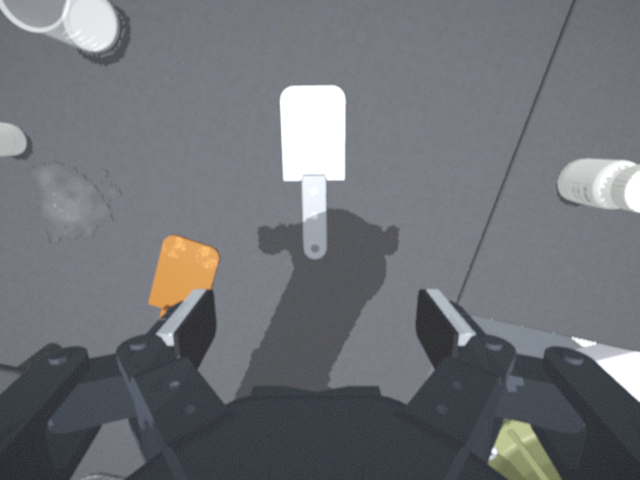

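The wrist view shows the grey scraper at (315,170), lined up with the finger midline at column 316. The network picked out the brown one at (180,271), so I'll segment by brightness instead.

```bash
cat >> h.py <<'E'
def bright(f,seed,th=105):
    g=cv2.cvtColor(f["frame"],cv2.COLOR_RGB2GRAY)
    n,L=cv2.connectedComponents((g>th).astype(np.uint8)); return (L==L[seed[1],seed[0]]).astype(float)
E
python3 - <<'E'
from h import *
f=ctrl.grab_frame("wrist"); s=ctrl.state(); print(s["ee_pos"],s["eef_rot"])
for th in(90,105,120):
    m=bright(f,(315,150),th); ys,xs=np.where(m>0); print(m.sum(),xs.min(),xs.max(),ys.min(),ys.max())
    print(np.round(fit([(f,m)],"wide_scraper",(454,178,-.28)),3))
print(proj(f,s["ee_pos"]), proj(f,[s["ee_pos"][0],s["ee_pos"][1],0]))
E
```

```text
[413.29234034 191.34704085 169.48564727] [-1.79983757e+02 -8.70575305e-04 -1.61183875e+01]
214261.0 0 639 0 403
[520.219 169.33  -16.167   0.957]
166548.0 0 574 0 403
[520.219 169.33  -16.167   0.945]
124561.0 0 545 0 402
[490.379 172.448 -33.269   0.935]
[313.68151588 273.22193709] [314.59182413 212.51501872]
```

```bash
python3 - <<'E'
from h import *
f=ctrl.grab_frame("wrist"); s=ctrl.state(); print(s["ee_pos"],s["eef_rot"])
g=cv2.cvtColor(f["frame"],cv2.COLOR_RGB2GRAY); print(g[220,280:350:4],g[130,270:356:4])
for th in(130,140,150):
    m=bright(f,(315,150),th); ys,xs=np.where(m>0); print(m.sum(),xs.min(),xs.max(),ys.min(),ys.max())
    print(np.round(fit([(f,m)],"wide_scraper",(454,178,-.28)),3))
E
```

```text
[413.17137923 191.70371779 169.4757964 ] [-1.79984051e+02 -2.16505555e-03 -1.60663921e+01]
[127 124 123 127 129 126 124 172 164 162 167 166 145  87  89  84  88  87] [126 125 125 125 255 255 255 255 255 255 255 255 255 255 255 255 255 255
 255 255 124 126]
8266.0 282 349 82 257
[ 4.54126e+02  1.78583e+02 -1.56660e+01  8.80000e-02]
8118.0 282 349 82 256
[ 4.53660e+02  1.78582e+02 -1.55200e+01  8.20000e-02]
7940.0 282 348 83 256
[ 4.53316e+02  1.78656e+02 -1.54730e+01  8.60000e-02]
```

Request:
apply_moves:
  rows:
    - [[0, -0.01, -0.25], [0, 0, 0.006]]
    - [[0, 0, -0.25], [0, 0, 0]]
    - [[0, 0, -0.2], [0, 0, 0]]
    - [[0, 0, -0.08], [0, 0, 0]]
    - [[0, 0, 0], [0, 0, 0]]
    - [[0, 0, 0], [0, 0, 0]]

```text
time_s: 4.12
ee_pos: [414.4, 190.1, 15.4]
eef_rot: [-179.9, -0.1, -15.5]
ft_force: [0.0, 0.2, 0.7]
gripper_width: 85.3
gripper_force: 0.0
```

Request:
apply_moves:
  rows:
    - [[0, 0, -0.06], [0, 0, 0]]
    - [[0, 0, 0], [0, 0, 0]]

```text
time_s: 4.38
ee_pos: [412.9, 188.7, 0.6]
eef_rot: [180.0, 0.0, -15.6]
ft_force: [-0.4, 0.4, 0.4]
gripper_width: 85.3
gripper_force: 0.0
```

Request:
apply_moves:
  rows:
    - [[0, 0, 0], [0, 0, 0]]
    - [[0, 0, 0], [0, 0, 0]]
    - [[0, 0, 0], [0, 0, 0]]
    - [[0, 0, 0], [0, 0, 0]]
    - [[0, 0, 0], [0, 0, 0]]
    - [[0, 0, 0], [0, 0, 0]]
    - [[0, 0, 0], [0, 0, 0]]
  fingers: 0
  force: 60

```text
time_s: 5.25
ee_pos: [413.4, 189.0, 1.4]
eef_rot: [180.0, -0.0, -15.6]
ft_force: [-1.1, -0.3, -0.4]
gripper_width: -0.1
gripper_force: 0.0
```

The gripper shut to zero width, so it missed. I'll take a look.

```bash
python3 - <<'E'
from h import *
s=ctrl.state(); print(s["ee_pos"],s["gripper_width"],s["gripper_force"])
f=ctrl.grab_frame("wrist"); g=ctrl.grab_frame("side")
cv2.imwrite("pics/w2.png",np.hstack([cv2.resize(f["frame"],(480,360))[:,:,::-1],cv2.resize(g["frame"][160:280,200:330,::-1],(310,360),interpolation=2)]))
E
```

```text
[413.3808233  189.03154887   1.35990834] -0.10691881268076528 0.0
```

View pics/w2.png

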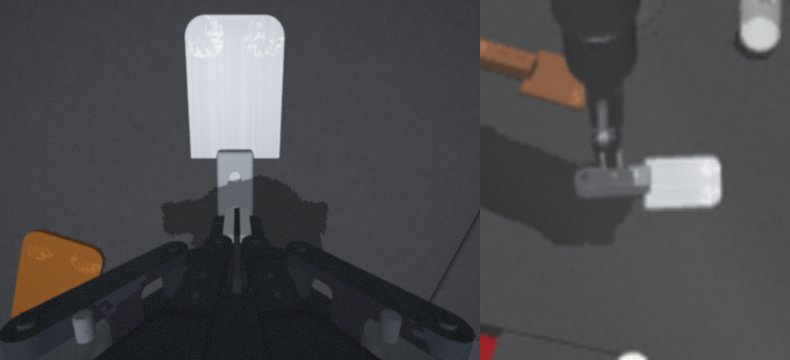

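```bash
python3 - <<'E'
from h import *
f=ctrl.grab_frame("wrist"); s=ctrl.state()
R=np.array(f["R"]);print("cam",-R.T@f["t"])
pts=[(190*4/3,157*4/3),(281*4/3,157*4/3)]
for z in(-20,-10,0,4,10,15):
    a,b=[onz(f,p,z) for p in pts]; print(z,a.round(1),b.round(1),np.hypot(*(a-b)[:2]).round(1))
g=ctrl.grab_frame("side")
print("tcp in side",proj(g,s["ee_pos"]),"crop",(proj(g,s["ee_pos"])-[200,160])*[310/130,3])
t=ctrl.grab_frame("top")
m=cv2.cvtColor(f["frame"],cv2.COLOR_RGB2GRAY); print(m[260,270:360:4]); 
for z in(-20,-16,-12,-8,-4,0):
    mm=bright(f,(315,150),190); mm[215:]=0
    MODEL["b"]=[MODEL["wide_scraper"][1]]
    print(z,np.round(fit([(f,mm)],"b",(454,178,-.27),z),3))
E
```

```text
cam [478.3438282  170.46863798 173.00512151]
-20 [452.8 215.2 -20. ] [433.9 147.  -20. ] 70.8
-10 [454.1 212.8 -10. ] [436.2 148.2 -10. ] 67.1
0 [455.5 210.5   0. ] [438.5 149.4   0. ] 63.4
4 [456.  209.6   4. ] [439.4 149.9   4. ] 62.0
10 [456.8 208.2  10. ] [440.8 150.6  10. ] 59.8
15 [457.5 207.1  15. ] [441.9 151.3  15. ] 57.9
tcp in side [256.05599487 222.4872116 ] crop [133.67198777 187.46163481]
[ 67  49  49  45  46  78 100  97  99  99  95  99  99 101  95  99  96  47
  43  42  44  47  45]
-20 [ 4.58203e+02  1.77273e+02 -1.55230e+01  1.79000e-01]
-16 [ 4.57106e+02  1.78035e+02 -1.54480e+01  1.47000e-01]
-12 [ 4.55909e+02  1.78402e+02 -1.56410e+01  1.13000e-01]
-8 [ 4.54535e+02  1.78363e+02 -1.55480e+01  7.60000e-02]
-4 [ 4.53460e+02  1.78694e+02 -1.54050e+01  4.20000e-02]
0 [ 4.52197e+02  1.79059e+02 -1.55610e+01  5.20000e-02]
```

```bash
python3 - <<'E'
from h import *
f=ctrl.grab_frame("wrist")
c=f["frame"][190:420,200:430,::-1]; c=np.clip(c.astype(float)*1.8,0,255).astype(np.uint8)
cv2.imwrite("pics/w3.png",cv2.resize(c,(600,600),interpolation=2))
E
```

```text
(no output)
```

View pics/w3.png

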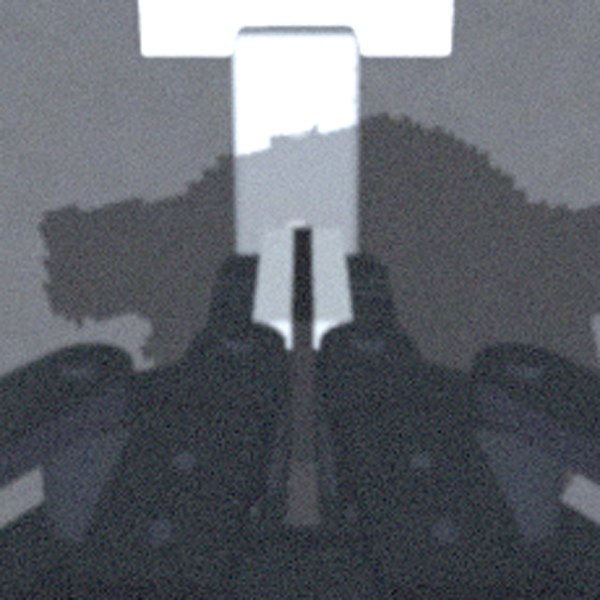

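```bash
python3 - <<'E'
from h import *
f=ctrl.grab_frame("wrist"); g=ctrl.grab_frame("side"); s=ctrl.state(); e=np.array(s["ee_pos"]); yw=np.radians(s["eef_rot"][2])
print({k:np.round(s[k],2).tolist() for k in("ee_pos","eef_rot","gripper_width","gripper_force","ft_force","qpos")})
ux=np.array([np.cos(yw),np.sin(yw),0]); uy=np.array([-ux[1],ux[0],0])
for dz in(0,5,10,15,20,40):
    for dx in (0,11):
        p=e+[0,0,dz]+dx*ux; print(dz,dx,((proj(f,p)-[200,190])*2.61).round(0),((proj(g,p)-[200,160])*[310/130,3]).round(0))
for y in(12,-12):  # predicted handle edges near the grip
    for z in(0,16):
        p=np.array([e[0],e[1],z])+20*ux+y*uy; print("handle",y,z,((proj(f,p)-[200,190])*2.61).round(0))
E
```

```text
{'ee_pos': [413.36, 189.03, 1.35], 'eef_rot': [180.0, -0.0, -15.57], 'gripper_width': -0.07, 'gripper_force': 0.0, 'ft_force': [-0.82, -0.74, -0.31], 'qpos': [50.19, -17.23, -33.86, 0.0, -73.37, 24.24]}
0 0 [299. 216.] [134. 187.]
0 11 [299. 166.] [143. 187.]
5 0 [299. 225.] [133. 184.]
5 11 [299. 173.] [143. 183.]
10 0 [299. 234.] [133. 180.]
10 11 [299. 182.] [143. 180.]
15 0 [299. 244.] [133. 176.]
15 11 [299. 190.] [142. 176.]
20 0 [299. 255.] [132. 172.]
20 11 [299. 200.] [142. 172.]
40 0 [299. 305.] [131. 157.]
40 11 [298. 243.] [140. 157.]
handle 12 0 [240. 122.]
handle 12 16 [235. 144.]
handle -12 0 [358. 122.]
handle -12 16 [363. 144.]
```

```bash
python3 - <<'E'
from bench import ctrl
print(ctrl.hold_point_z, [a for a in dir(ctrl) if a[0]!='_'])
E
```

```text
18.700000000000003 ['Unreachable', 'grab_frame', 'hold_point_z', 'landmark_of', 'masks_of', 'sign_off', 'state']
```

Request:
apply_moves:
  rows:
    - [[0, 0, -0.015], [0, 0, 0]]
    - [[0, 0, 0], [0, 0, 0]]

```text
time_s: 5.9
ee_pos: [413.2, 188.9, -2.0]
eef_rot: [180.0, 0.0, -15.6]
ft_force: [-1.1, 0.4, 0.2]
gripper_width: -0.1
gripper_force: 0.0
```

No contact at a reported z of -2, so the fingertips sit higher than the reported TCP. I'll probe gently downward to find the offset.

Request:
apply_moves:
  rows:
    - [[0, 0, -0.02], [0, 0, 0]]
    - [[0, 0, 0], [0, 0, 0]]

```text
time_s: 6.15
ee_pos: [413.1, 188.8, -6.1]
eef_rot: [180.0, 0.0, -15.6]
ft_force: [0.6, -0.3, -0.1]
gripper_width: -0.4
gripper_force: 0.0
```

Request:
apply_moves:
  rows:
    - [[0, 0, -0.015], [0, 0, 0]]
    - [[0, 0, 0], [0, 0, 0]]

```text
time_s: 6.4
ee_pos: [413.2, 188.9, -8.9]
eef_rot: [180.0, 0.0, -15.6]
ft_force: [-0.3, -0.4, -0.6]
gripper_width: -0.1
gripper_force: 0.0
```

Request:
apply_moves:
  rows:
    - [[0, 0, -0.015], [0, 0, 0]]
    - [[0, 0, 0], [0, 0, 0]]

```text
time_s: 6.65
ee_pos: [413.2, 188.9, -11.9]
eef_rot: [180.0, 0.0, -15.6]
ft_force: [-0.4, 0.3, 0.3]
gripper_width: 0.4
gripper_force: 0.0
```

Request:
apply_moves:
  rows:
    - [[0, 0, -0.01], [0, 0, 0]]
    - [[0, 0, 0], [0, 0, 0]]

```text
time_s: 6.9
ee_pos: [413.4, 189.0, -13.6]
eef_rot: [180.0, -0.0, -15.6]
ft_force: [0.7, 0.2, 1.0]
gripper_width: -0.1
gripper_force: 0.0
```

Request:
apply_moves:
  rows:
    - [[0, 0, -0.01], [0, 0, 0]]
    - [[0, 0, 0], [0, 0, 0]]

```text
time_s: 7.15
ee_pos: [413.5, 189.1, -13.8]
eef_rot: [180.0, -0.0, -15.5]
ft_force: [-7.7, -1.0, 12.2]
gripper_width: 0.2
gripper_force: 6.3
```

Request:
apply_moves:
  rows:
    - [[0, 0, -0.01], [0, 0, 0]]
    - [[0, 0, 0], [0, 0, 0]]

```text
time_s: 7.4
ee_pos: [413.6, 189.1, -13.9]
eef_rot: [180.0, -0.0, -15.5]
ft_force: [-15.6, -3.9, 26.5]
gripper_width: 0.0
gripper_force: 12.8
```

Contact came at a reported z of about -13.7, on the handle top at z=16. So the true fingertips are about 30 mm behind the reported TCP, which also matches the pictures. I'll back off, open, and re-grasp 30 mm lower.

Request:
apply_moves:
  rows:
    - [[0, 0, 0.06], [0, 0, 0]]
    - [[0, 0, 0], [0, 0, 0]]
    - [[0, 0, 0], [0, 0, 0]]
    - [[0, 0, 0], [0, 0, 0]]
    - [[0, 0, 0], [0, 0, 0]]
  fingers: 0.8

```text
time_s: 8.02
ee_pos: [413.2, 188.8, -6.1]
eef_rot: [180.0, 0.0, -15.6]
ft_force: [-0.0, -0.0, 0.1]
gripper_width: 68.6
gripper_force: 0.0
```

Request:
apply_moves:
  rows:
    - [[0, 0, -0.05], [0, 0, 0]]
    - [[0, 0, -0.04], [0, 0, 0]]
    - [[0, 0, 0], [0, 0, 0]]

```text
time_s: 8.4
ee_pos: [412.7, 188.4, -24.9]
eef_rot: [179.9, 0.1, -15.6]
ft_force: [0.3, 0.2, 0.5]
gripper_width: 68.6
gripper_force: 0.0
```

Request:
apply_moves:
  rows:
    - [[0, 0.005, -0.0125], [0, 0, 0]]
    - [[0, 0, 0], [0, 0, 0]]
    - [[0, 0, 0], [0, 0, 0]]
    - [[0, 0, 0], [0, 0, 0]]
    - [[0, 0, 0], [0, 0, 0]]
    - [[0, 0, 0], [0, 0, 0]]
  fingers: 0
  force: 70

```text
time_s: 9.15
ee_pos: [413.6, 190.2, -25.7]
eef_rot: [-180.0, -0.0, -15.6]
ft_force: [-1.6, 0.4, 4.9]
gripper_width: 22.1
gripper_force: 70.7
```

Request:
apply_moves:
  rows:
    - [[0, 0, 0.15], [0, 0, 0]]
    - [[0, 0, 0.25], [0, 0, 0]]
    - [[0.045, -0.235, 0.1], [0, 0, 0.02]]
    - [[0.045, -0.235, 0], [0, 0, 0.02]]
    - [[0.045, -0.235, 0], [0, 0, 0.02]]
    - [[0.045, -0.235, 0], [0, 0, 0.02]]
    - [[0.045, -0.235, 0], [0, 0, 0.02]]
    - [[0.045, -0.235, 0], [0, 0, 0.02]]
    - [[0, 0, 0], [0, 0, 0]]
    - [[0, 0, 0], [0, 0, 0]]

```text
time_s: 10.4
ee_pos: [466.8, -91.9, 73.0]
eef_rot: [-180.0, 0.1, -4.8]
ft_force: [-1.0, 0.9, -1.3]
gripper_width: 22.0
gripper_force: 70.2
```

```bash
python3 - <<'E'
from h import *
f=ctrl.grab_frame("wrist"); s=ctrl.state(); print(s["ee_pos"],s["eef_rot"],s["gripper_width"],s["ft_force"],s["moment"])
for l,z in [("rack",0),("lower_slot",28),("upper_slot",62)]:
    for m in ctrl.landmark_of("wrist",l): print(l,m["confidence"],m["position"],onz(f,m["position"],z).round(1))
for m in ctrl.masks_of("wrist","rack")[:2]: print(m["confidence"],m["mask"].sum(),np.round(fit([(f,m["mask"].astype(float))],"rack",(666,-106,-.06)),3))
cv2.imwrite("pics/w4.png",f["frame"][:,:,::-1])
E
```

```text
[466.99301736 -91.46584628  73.25410463] [-1.79997364e+02  5.76625477e-02 -4.76033712e+00] 21.8978607509322 [ 0.11937057  0.65125596 -1.72937832] [0.02636252 0.01206649 0.00360008]
0.46 91 [ 681.    -106.      -3.438    1.   ]
```

View pics/w4.png

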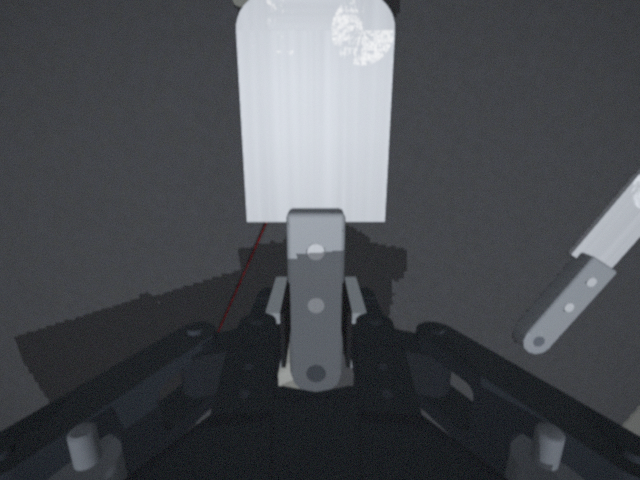

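The scraper is held well and centred between the pads. The spatula shows at right, around (580,280). The rack is out of view, so I'll go up and to the side for a closer look at it.

Request:
apply_moves:
  rows:
    - [[0.09, 0.15, 0.22], [0, 0, 0]]
    - [[0.09, 0.15, 0.22], [0, 0, 0]]
    - [[0.09, 0.15, 0.22], [0, 0, 0]]
    - [[0.09, 0.15, 0.22], [0, 0, 0]]
    - [[0, 0, 0], [0, 0, 0]]
    - [[0, 0, 0], [0, 0, 0]]
    - [[0, 0, 0], [0, 0, 0]]

```text
time_s: 11.52
ee_pos: [538.6, 27.7, 248.5]
eef_rot: [180.0, 0.1, -4.8]
ft_force: [-0.2, 0.2, -1.3]
gripper_width: 22.1
gripper_force: 70.2
```

```bash
python3 - <<'E'
from h import *
f=ctrl.grab_frame("wrist"); s=ctrl.state(); print(np.round(s["ee_pos"],1),np.round(s["eef_rot"],1),s["gripper_width"])
for l,z in [("rack",0),("lower_slot",28),("upper_slot",62),("jar_beside",0),("funnel",0)]:
    for m in ctrl.landmark_of("wrist",l): print(l,m["confidence"],m["position"],onz(f,m["position"],z).round(1))
im=f["frame"][:,:,::-1].copy()
def draw(n,p):
    r=render(f,MODEL[n],p); cs,_=cv2.findContours((r>.5).astype(np.uint8),0,2); cv2.drawContours(im,cs,-1,(0,0,255),1)
for m in ctrl.masks_of("wrist","rack")[:2]:
    p=fit([(f,m["mask"].astype(float))],"rack",(666,-106,-.06)); print(m["confidence"],m["mask"].sum(),m["position"],np.round(p,3)); draw("rack",[p[0],p[1],np.radians(p[2])])
e=s["ee_pos"]
m=bright(f,(315,150),150)
print(m.sum(),np.round(fit([(f,m)],"wide_scraper",(e[0]+42,e[1]-4,-.083),e[2]+26),3))
cv2.imwrite("pics/w5.png",im)
E
```

```text
[538.7  27.5 248.7] [ 1.8e+02  1.0e-01 -4.8e+00] 21.69595852963896
rack 0.72 [421.9, 82.0] [ 664.  -106.3    0. ]
lower_slot 0.78 [432.1, 118.9] [ 621.6 -109.1   28. ]
upper_slot 0.82 [440.2, 121.8] [ 616.8 -105.9   62. ]
funnel 0.77 [530.6, 68.4] [ 668.1 -229.8    0. ]
0.84 12750 [446.8, 65.3] [ 6.62870e+02 -1.04644e+02 -9.96000e-01  1.64000e-01]
48213.0 [ 5.77805e+02  2.46210e+01 -6.31000e+00  5.73000e-01]
```

View pics/w5.png

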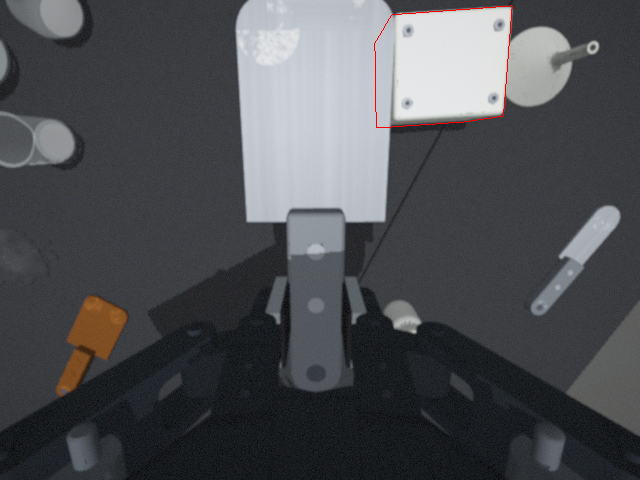

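```bash
python3 - <<'E'
from h import *
f=ctrl.grab_frame("wrist"); s=ctrl.state(); e=s["ee_pos"]; print(np.round(e,1))
g=255-cv2.cvtColor(f["frame"],cv2.COLOR_RGB2GRAY).astype(float)
P=[]
for u,v in[(408,31),(499,26),(493,98),(407,104)]:
    w=np.clip(g[v-8:v+9,u-8:u+9]-50,0,None); y,x=np.mgrid[v-8:v+9,u-8:u+9]; c=((w*x).sum()/w.sum(),(w*y).sum()/w.sum()); P.append(onz(f,c,86)); print(np.round(c,1),P[-1].round(1))
P=np.array(P); print("centre",P.mean(0)); 
for a,b in((0,1),(3,2),(3,0),(2,1)):
    d=P[b]-P[a]; print(np.hypot(d[0],d[1]).round(1),np.degrees(np.arctan2(d[1],d[0])).round(2))
gg=255-g
for r in(40,70): print(r,gg[r,496:516].astype(int))
for c in(420,450,480): print(c,gg[108:134,c].astype(int))
# tool in hand: occlude-free rendering vs edges: handle & blade contour points
for r in(80,150,200): 
    row=gg[r]; print("blade",r,row[236:250].astype(int),row[380:398].astype(int))
for r in(230,):
    print("handle",gg[r,280:352:2].astype(int)); 
print("shoulder",gg[200:216,316].astype(int), "bladeend",gg[214:228,265].astype(int))
for z in(e[2]+24,e[2]+28,e[2]+32):
    print(z,[ (onz(f,q,zz)-e).round(1).tolist() for q,zz in(((246,221),z+4),((386.5,221),z+4),((241.5,150),z+4),((390,150),z+4),((287.5,230),z+16),((344,230),z+16),((316,209),z+16))])
E
```

```text
[539.3  27.8 249.8]
[407.6  32.2] [695.1 -67.7  86. ]
[498.   26.6] [ 693.  -147.4   86. ]
[492.5  99.1] [ 633.2 -145.9   86. ]
[406.7 104.3] [635.3 -66.3  86. ]
centre [ 664.14359687 -106.8310784    86.        ]
79.7 -91.58
79.7 -91.51
59.9 -1.4
59.8 -1.42
40 [229 228 227 230 229 227 228 228 226 228 224 209 174 114  76  85 128 157
 180 189]
70 [230 230 230 229 230 230 230 229 222 210 196 186 185 182 182 182 183 183
 181 182]
420 [234 235 235 235 235 235 234 235 232 224 211 187 158 129 115 105  77  57
  43  43  38  35  46  48  49  59]
450 [234 235 235 234 235 234 231 223 211 191 161 131 120 113  92  62  41  45
  42  43  37  43  45  51  58  65]
480 [233 234 233 232 231 223 214 196 169 136 109  88  68  61  65  63  67  62
  66  67  65  68  65  64  64  66]
blade 80 [ 66  80 134 188 204 204 206 205 203 203 203 202 203 205] [202 202 204 202 202 202 202 203 202 204 203 193 164 164 190 211 223 228]
blade 150 [ 67  64  63  64  61  78 134 183 201 203 204 202 200 201] [198 200 200 200 201 201 201 191 154 101  68  67  63  68  61  63  69  65]
blade 200 [ 67  63  63  64  66  63  67  67  80 133 184
[... 166 characters left out ...]
2
 153 154 152 152 148 151 154 153 153 151 152 153 148 134  96  45  34  30]
shoulder [198 194 197 195 197 195 190 167 126  83  72  77  91 108 123 136] bladeend [191 191 190 191 192 189 183 158 107  72  66  69  64  66]
273.8300072197378 [[37.4, 26.8, 28.0], [32.3, -34.5, 28.0], [67.4, 24.5, 28.0], [62.3, -36.7, 28.0], [34.8, 7.9, 40.0], [32.9, -14.9, 40.0], [42.4, -4.3, 40.0]]
277.8300072197378 [[38.2, 25.9, 32.0], [33.3, -33.7, 32.0], [67.4, 23.7, 32.0], [62.5, -35.9, 32.0], [35.8, 7.4, 44.0], [34.0, -14.6, 44.0], [43.2, -4.4, 44.0]]
281.8300072197378 [[39.1, 25.0, 36.0], [34.3, -32.9, 36.0], [67.4, 22.8, 36.0], [62.6, -35.0, 36.0], [36.8, 7.0, 48.0], [35.0, -14.4, 48.0], [43.9, -4.4, 48.0]]
```

The four rack-top screws back-project to exactly an 80 x 60 rectangle. That puts the rack centre at (664.1, -106.8) with yaw -1.5°, and the mouth at (619.1, -105.6). The next move takes the scraper to the pre-insert pose.

Request:
apply_moves:
  rows:
    - [[-0.1, -0.215, -0.1], [0, 0, 0.0115]]
    - [[-0.1, -0.215, -0.1], [0, 0, 0.0115]]
    - [[-0.1, -0.215, -0.1], [0, 0, 0.0115]]
    - [[0, 0, -0.23], [0, 0, 0]]
    - [[0, 0, -0.23], [0, 0, 0]]
    - [[0, 0, -0.23], [0, 0, 0]]
    - [[0, 0, -0.23], [0, 0, 0]]
    - [[0, 0, 0], [0, 0, 0]]
    - [[0, 0, 0], [0, 0, 0]]
    - [[0, 0, 0], [0, 0, 0]]

```text
time_s: 13.18
ee_pos: [481.1, -100.9, 8.5]
eef_rot: [-180.0, -0.2, -1.6]
ft_force: [0.3, -1.0, -0.8]
gripper_width: 22.0
gripper_force: 70.1
```

```bash
python3 - <<'E'
from h import *
s=ctrl.state(); print(np.round(s["ee_pos"],1),np.round(s["eef_rot"],2),s["gripper_width"])
f=ctrl.grab_frame("side")
cv2.imwrite("pics/s2.png",cv2.resize(f["frame"][200:350,250:450,::-1],(800,600),interpolation=2))
a=np.radians(-1.5);e=np.array(s["ee_pos"]);R=np.array([[np.cos(a),-np.sin(a),0],[np.sin(a),np.cos(a),0],[0,0,1]])
q=lambda p:((proj(f,e+[0,0,26]+R@np.array(p,float))-[250,200])*4).round(0)
print("tip corners expected",q([43+80,29,4]),q([43+80,-31,4]),"blade right heel",q([43,-31,0]),"handle end",q([-43,-1,16]))
m=lambda p:((proj(f,[619.1,-105.6,28]+R@np.array(p,float))-[250,200])*4).round(0)
print("slot floor corners",m([0,33,0]),m([0,-33,0]),"rack front low right",m([0,-52,-28]),"top right",m([0,-52,58]),"top left",m([0,52,58]))
E
```

```text
[ 481.1 -100.9    8.5] [-179.99   -0.24   -1.65] 21.99183393866199
tip corners expected [431. 282.] [465. 360.] blade right heel [336. 396.] handle end [179. 374.]
slot floor corners [451. 283.] [490. 368.] rack front low right [497. 420.] top right [511. 336.] top left [447. 200.]
```

View pics/s2.png

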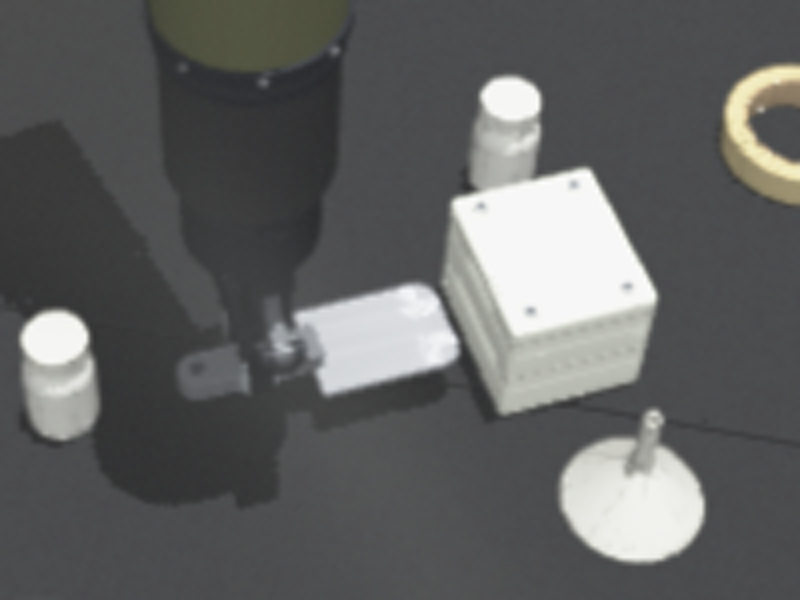

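The side view shows the scraper level, lined up with the lower slot just in front of the rack (tip at about (458,352) against the mouth at about (480,360)). I'm inserting it now.

Request:
apply_moves:
  rows:
    - [[0, 0, -0.02], [0, 0, 0]]
    - [[0.06, -0.0015, 0], [0, 0, 0]]
    - [[0.05, -0.0015, 0], [0, 0, 0]]
    - [[0.05, -0.0015, 0], [0, 0, 0]]
    - [[0, 0, 0], [0, 0, 0]]

```text
time_s: 13.85
ee_pos: [512.4, -101.9, 2.0]
eef_rot: [180.0, -0.0, -1.7]
ft_force: [0.2, -0.3, -0.5]
gripper_width: 22.0
gripper_force: 70.3
```

Request:
apply_moves:
  rows:
    - [[0.03, -0.001, 0.008], [0, 0, 0]]
    - [[0.05, -0.0015, 0], [0, 0, 0]]
    - [[0.05, -0.0015, 0], [0, 0, 0]]
    - [[0, 0, 0], [0, 0, 0]]

```text
time_s: 14.35
ee_pos: [537.8, -102.7, 3.1]
eef_rot: [180.0, 0.0, -1.7]
ft_force: [-0.2, 0.6, -1.9]
gripper_width: 22.1
gripper_force: 70.2
```

Request:
apply_moves:
  rows:
    - [[0.05, -0.0015, 0], [0, 0, 0]]
    - [[0.05, -0.0015, 0], [0, 0, 0]]
    - [[0, 0, 0], [0, 0, 0]]

```text
time_s: 14.72
ee_pos: [557.9, -103.3, 3.3]
eef_rot: [180.0, 0.0, -1.7]
ft_force: [-0.0, -0.4, -1.4]
gripper_width: 22.1
gripper_force: 70.2
```

Smooth so far. About 18 mm remains to the shoulder.

Request:
apply_moves:
  rows:
    - [[0.04, -0.001, 0], [0, 0, 0]]
    - [[0.03, -0.001, 0], [0, 0, 0]]
    - [[0, 0, 0], [0, 0, 0]]

```text
time_s: 15.1
ee_pos: [571.7, -103.7, 3.3]
eef_rot: [180.0, 0.0, -1.7]
ft_force: [0.3, 0.5, -1.1]
gripper_width: 22.1
gripper_force: 70.2
```

Request:
apply_moves:
  rows:
    - [[0.02, -0.0005, 0], [0, 0, 0]]
    - [[0, 0, 0], [0, 0, 0]]

```text
time_s: 15.35
ee_pos: [575.5, -103.8, 3.5]
eef_rot: [180.0, -0.0, -1.7]
ft_force: [-0.6, -0.4, -1.2]
gripper_width: 22.1
gripper_force: 70.2
```

Request:
apply_moves:
  rows:
    - [[0.015, 0, 0], [0, 0, 0]]
    - [[0, 0, 0], [0, 0, 0]]

```text
time_s: 15.6
ee_pos: [578.4, -103.8, 3.4]
eef_rot: [180.0, 0.0, -1.7]
ft_force: [-0.1, 0.6, -0.5]
gripper_width: 22.1
gripper_force: 70.2
```

Request:
apply_moves:
  rows:
    - [[0.01, 0, 0], [0, 0, 0]]
    - [[0, 0, 0], [0, 0, 0]]

```text
time_s: 15.85
ee_pos: [578.4, -103.8, 3.0]
eef_rot: [180.0, 0.3, -1.7]
ft_force: [-8.6, 1.2, 2.4]
gripper_width: 21.9
gripper_force: 70.7
```

Request:
apply_moves:
  rows:
    - [[0.01, 0, -0.006], [0, 0, 0]]
    - [[0, 0, 0], [0, 0, 0]]

```text
time_s: 16.1
ee_pos: [578.4, -104.0, 1.8]
eef_rot: [180.0, 0.5, -1.7]
ft_force: [-16.8, 2.4, 8.5]
gripper_width: 21.9
gripper_force: 71.2
```

Request:
apply_moves:
  rows:
    - [[0, 0, 0], [0, 0, 0]]
    - [[0, 0, 0], [0, 0, 0]]
    - [[0, 0, 0], [0, 0, 0]]
    - [[0, 0, 0], [0, 0, 0]]
  fingers: 0.8

```text
time_s: 16.6
ee_pos: [582.6, -103.8, 2.4]
eef_rot: [180.0, -0.0, -1.7]
ft_force: [0.1, 0.4, -0.4]
gripper_width: 68.3
gripper_force: 0.0
```

Scraper is home and released. On to the spatula.

Request:
apply_moves:
  rows:
    - [[0, 0, 0.2], [0, 0, 0]]
    - [[0, 0, 0.25], [0, 0, 0]]
    - [[0, 0, 0.25], [0, 0, 0]]
    - [[-0.1, -0.1, 0.1], [0, 0, -0.075]]
    - [[-0.165, -0.155, 0], [0, 0, -0.077]]
    - [[-0.165, -0.155, 0], [0, 0, -0.077]]
    - [[-0.165, -0.155, 0], [0, 0, -0.077]]
    - [[-0.165, -0.155, 0], [0, 0, -0.077]]
    - [[-0.155, -0.145, 0], [0, 0, 0]]
    - [[0, 0, 0], [0, 0, 0]]
    - [[0, 0, 0], [0, 0, 0]]

```text
time_s: 17.98
ee_pos: [399.5, -276.8, 162.4]
eef_rot: [-180.0, -0.0, -36.2]
ft_force: [0.1, -0.6, -0.1]
gripper_width: 68.2
gripper_force: 0.0
```

```bash
python3 - <<'E'
from h import *
f=ctrl.grab_frame("wrist"); s=ctrl.state(); print(np.round(s["ee_pos"],1),np.round(s["eef_rot"],2),s["gripper_width"])
im=f["frame"][:,:,::-1].copy()
for m in ctrl.masks_of("wrist","narrow_spatula")[:2]:
    p=fit([(f,m["mask"].astype(float))],"narrow_spatula",(433.4,-302,-.633)); print(m["confidence"],m["mask"].sum(),m["position"],np.round(p,3))
for th in(130,150):
    m=bright(f,tuple(int(v) for v in proj(f,[460,-322,4])),th); p=fit([(f,m)],"narrow_spatula",(433.4,-302,-.633)); print(m.sum(),np.round(p,3))
r=render(f,MODEL["narrow_spatula"],[p[0],p[1],np.radians(p[2])]); cs,_=cv2.findContours((r>.5).astype(np.uint8),0,2); cv2.drawContours(im,cs,-1,(0,0,255),1)
cv2.imwrite("pics/w6.png",im)
E
```

```text
[ 399.7 -276.5  162.2] [-179.99   -0.    -36.11] 68.30061611598767
0.76 5127 [312.5, 154.8] [ 4.31814e+02 -3.00482e+02 -3.57320e+01  8.10000e-02]
0.19 4326 [21.7, 85.1] [  0.067 -33.667  -4.437   1.   ]
5708.0 [ 4.34043e+02 -3.01940e+02 -3.59830e+01  8.80000e-02]
5409.0 [ 4.33766e+02 -3.02065e+02 -3.59440e+01  9.10000e-02]
```

View pics/w6.png

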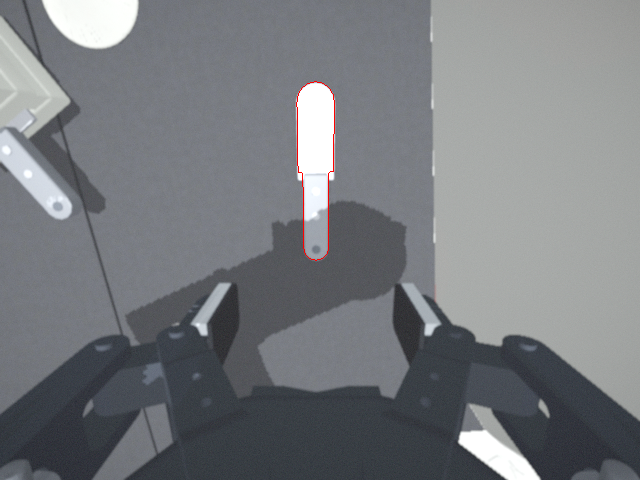

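The spatula is at (315,170), and the fit outline matches it at (434, -302, -36°). At left, around (30,165), the scraper handle sticks straight out of the rack. The picture budget is used up, so from here I go by numbers. Descending.

Request:
apply_moves:
  rows:
    - [[0, -0.004, -0.25], [0, 0, 0]]
    - [[0, 0, -0.25], [0, 0, 0]]
    - [[0, 0, -0.25], [0, 0, 0]]
    - [[0, 0, -0.12], [0, 0, 0]]
    - [[0, 0, 0], [0, 0, 0]]
    - [[0, 0, 0], [0, 0, 0]]

```text
time_s: 18.82
ee_pos: [400.6, -277.7, -10.3]
eef_rot: [180.0, -0.1, -36.1]
ft_force: [0.4, 0.1, 0.3]
gripper_width: 68.2
gripper_force: 0.0
```

Request:
apply_moves:
  rows:
    - [[0, 0, -0.05], [0, 0, 0]]
    - [[0, 0, 0], [0, 0, 0]]

```text
time_s: 19.08
ee_pos: [399.2, -277.3, -22.1]
eef_rot: [-180.0, 0.0, -36.1]
ft_force: [0.5, 0.1, -0.6]
gripper_width: 68.4
gripper_force: 0.0
```

Request:
apply_moves:
  rows:
    - [[0, 0, -0.018], [0, 0, 0]]
    - [[0, 0, 0], [0, 0, 0]]
    - [[0, 0, 0], [0, 0, 0]]
    - [[0, 0, 0], [0, 0, 0]]
    - [[0, 0, 0], [0, 0, 0]]
    - [[0, 0, 0], [0, 0, 0]]
  fingers: 0
  force: 70

```text
time_s: 19.82
ee_pos: [399.6, -277.7, -25.0]
eef_rot: [180.0, -0.0, -36.1]
ft_force: [-0.5, 0.5, 3.4]
gripper_width: 22.0
gripper_force: 70.7
```

Request:
apply_moves:
  rows:
    - [[0, 0, 0.15], [0, 0, 0]]
    - [[0, 0, 0.25], [0, 0, 0]]
    - [[0, 0, 0.27], [0, 0, 0]]
    - [[0.081, 0.177, 0], [0, 0, 0.0766]]
    - [[0.081, 0.177, 0], [0, 0, 0.0766]]
    - [[0.081, 0.177, 0], [0, 0, 0.0766]]
    - [[0.081, 0.177, 0], [0, 0, 0.0766]]
    - [[0.081, 0.177, 0], [0, 0, 0.0766]]
    - [[0, 0, -0.15], [0, 0, 0]]
    - [[0, 0, -0.15], [0, 0, 0]]
    - [[0, 0, 0], [0, 0, 0]]
    - [[0, 0, 0], [0, 0, 0]]

```text
time_s: 21.32
ee_pos: [480.9, -100.9, 49.8]
eef_rot: [180.0, -0.1, -1.7]
ft_force: [-0.2, 0.5, 0.3]
gripper_width: 22.2
gripper_force: 70.3
```

```bash
python3 - <<'E'
from h import *
f=ctrl.grab_frame("wrist"); s=ctrl.state(); e=np.array(s["ee_pos"]); print(np.round(e,1),np.round(s["eef_rot"],2),s["gripper_width"])
g=cv2.cvtColor(f["frame"],cv2.COLOR_RGB2GRAY).astype(int)
a=np.radians(-1.6);R=np.array([[np.cos(a),-np.sin(a),0],[np.sin(a),np.cos(a),0],[0,0,1]])
for lx,z in((110,4),(95,4),(75,4),(55,4),(30,16),(20,16)):
    c=proj(f,e+[0,0,25+z]+R@np.array([lx,0,0.])); r=int(round(c[1])); 
    if r<0: print(lx,"out");continue
    row=g[r]; th=120; u=316
    l=u
    while row[l]>th:l-=1
    h=u
    while row[h]>th:h+=1
    d=1; p1=[onz(f,(k,r),e[2]+25+z)-e for k in(l+.5,h-.5)]
    p1=[R.T@p for p in p1]; print(lx,r,l,h,np.round(p1,1)[:,:2].tolist(),"mid",round((p1[0][1]+p1[1][1])/2,2))
E
```

```text
[ 481.2 -100.8   50.2] [ 1.7998e+02 -1.2000e-01 -1.6700e+00] 21.86784380812134
110 25 271 356 [[110.2, 15.8], [110.1, -15.6]] mid 0.09
95 69 269 359 [[95.1, 17.1], [95.1, -17.3]] mid -0.07
75 124 271 357 [[75.0, 17.1], [74.9, -17.1]] mid -0.03
55 174 273 356 [[55.1, 16.9], [55.1, -17.3]] mid -0.2
30 240 286 343 [[29.9, 11.1], [29.8, -11.5]] mid -0.19
20 263 316 316 [[20.0, -1.0], [20.0, -0.6]] mid -0.8
```

The spatula is straight and centred in the grip. I'm trimming the pose and inserting.

Request:
apply_moves:
  rows:
    - [[0, -0.005, -0.05], [0, 0, 0]]
    - [[0, 0, 0], [0, 0, 0]]
    - [[0.05, -0.0013, 0], [0, 0, 0]]
    - [[0.05, -0.0013, 0], [0, 0, 0]]
    - [[0, 0, 0], [0, 0, 0]]

```text
time_s: 22.0
ee_pos: [501.1, -102.1, 38.5]
eef_rot: [180.0, 0.0, -1.7]
ft_force: [0.3, 0.3, -1.8]
gripper_width: 22.0
gripper_force: 70.3
```

Request:
apply_moves:
  rows:
    - [[0.05, -0.0013, 0.005], [0, 0, 0]]
    - [[0.05, -0.0013, 0], [0, 0, 0]]
    - [[0.05, -0.0013, 0], [0, 0, 0]]
    - [[0, 0, 0], [0, 0, 0]]

```text
time_s: 22.5
ee_pos: [530.8, -102.9, 39.4]
eef_rot: [180.0, 0.0, -1.7]
ft_force: [-0.5, 1.0, -0.9]
gripper_width: 21.9
gripper_force: 70.3
```

Request:
apply_moves:
  rows:
    - [[0.05, -0.0013, 0], [0, 0, 0]]
    - [[0.05, -0.0013, 0], [0, 0, 0]]
    - [[0.05, -0.0013, 0], [0, 0, 0]]
    - [[0, 0, 0], [0, 0, 0]]

```text
time_s: 23.0
ee_pos: [560.9, -103.7, 39.4]
eef_rot: [180.0, 0.0, -1.7]
ft_force: [-0.4, -0.2, -0.3]
gripper_width: 21.9
gripper_force: 70.3
```

Request:
apply_moves:
  rows:
    - [[0.04, -0.001, 0], [0, 0, 0]]
    - [[0.03, -0.001, 0], [0, 0, 0]]
    - [[0, 0, 0], [0, 0, 0]]

```text
time_s: 23.38
ee_pos: [574.7, -104.1, 39.6]
eef_rot: [180.0, 0.0, -1.7]
ft_force: [0.1, -0.5, -0.6]
gripper_width: 22.0
gripper_force: 70.3
```

Request:
apply_moves:
  rows:
    - [[0.015, 0, 0], [0, 0, 0]]
    - [[0, 0, 0], [0, 0, 0]]

```text
time_s: 23.62
ee_pos: [577.4, -104.1, 39.7]
eef_rot: [180.0, -0.0, -1.7]
ft_force: [0.2, 0.1, -0.7]
gripper_width: 22.0
gripper_force: 70.3
```

Request:
apply_moves:
  rows:
    - [[0.01, 0, 0], [0, 0, 0]]
    - [[0, 0, 0], [0, 0, 0]]

```text
time_s: 23.88
ee_pos: [578.7, -104.1, 39.4]
eef_rot: [180.0, 0.1, -1.7]
ft_force: [-3.5, 0.7, -0.1]
gripper_width: 22.3
gripper_force: 70.5
```

Shoulder contact. I'll seat it firmly, lower it to the slot floor, and release.

Request:
apply_moves:
  rows:
    - [[0.015, 0, -0.006], [0, 0, 0]]
    - [[0, 0, 0], [0, 0, 0]]

```text
time_s: 24.12
ee_pos: [578.6, -104.4, 37.8]
eef_rot: [180.0, 0.5, -1.7]
ft_force: [-16.6, 2.7, 7.1]
gripper_width: 22.2
gripper_force: 71.2
```

Request:
apply_moves:
  rows:
    - [[0, 0, 0], [0, 0, 0]]
    - [[0, 0, 0], [0, 0, 0]]
    - [[0, 0, 0], [0, 0, 0]]
    - [[0, 0, 0], [0, 0, 0]]
  fingers: 0.8

```text
time_s: 24.62
ee_pos: [582.6, -104.0, 38.6]
eef_rot: [180.0, -0.0, -1.7]
ft_force: [0.9, 1.1, 0.4]
gripper_width: 68.4
gripper_force: 0.0
```

Request:
apply_moves:
  rows:
    - [[0, 0, 0.15], [0, 0, 0]]
    - [[0, 0, 0.25], [0, 0, 0]]
    - [[0, 0, 0.25], [0, 0, 0]]
    - [[-0.25, 0.1, 0.1], [0, 0, 0]]
    - [[-0.25, 0.1, 0], [0, 0, 0]]
    - [[0, 0, 0], [0, 0, 0]]

```text
time_s: 25.38
ee_pos: [480.8, -63.3, 190.0]
eef_rot: [-179.9, -0.2, -1.6]
ft_force: [0.4, 0.5, -0.0]
gripper_width: 68.4
gripper_force: 0.0
```

```bash
python3 - <<'E'
from h import *
s=ctrl.state(); print(s["time_s"],np.round(s["ee_pos"],1),s["gripper_width"])
fr={c:ctrl.grab_frame(c) for c in("top","side","wrist")}
R=lambda c,p:(proj(fr[c],p)).round(0)
for c in fr:
    for l in("wide_scraper","narrow_spatula","jar_beside","jar_front","funnel"):
        for m in ctrl.landmark_of(c,l)[:3]:
            z={"wide_scraper":28,"narrow_spatula":62}.get(l,0); print(c,l,round(m["confidence"],2),np.round(m["position"]),onz(fr[c],m["position"],z).round(0)[:2])
        if l in MODEL:
            for m in ctrl.masks_of(c,l)[:3]: print("   mask",c,l,round(m["confidence"],2),np.round(m["position"]),m["mask"].sum(),"handle end px",np.argwhere(m["mask"])[:,0].max())
# predicted handle round end (x=-86) and top of upper handle
for c in("top","wrist"):
    print(c,"pred upper end",R(c,[619.1-86,-103.3,78]),"pred upper shoulder",R(c,[619,-105.6,78]),"lower end",R(c,[533,-103.3,44]))
g=cv2.cvtColor(fr["wrist"]["frame"],cv2.COLOR_RGB2GRAY)
u=int(R("wrist",[560,-104,78])[0]); e=R("wrist",[533,-103.3,78]); sh=R("wrist",[619,-105.6,78])
for x in range(630,515,-5):
    p=R("wrist",[x,-105.6+(619-x)*.0262,78]).astype(int)
    if 0<=p[0]<640 and 0<=p[1]<480: print(x,g[p[1],max(p[0]-24,0):p[0]+25:4])
E
```

```text
25.375 [480.8 -63.3 190. ] 68.3662934522907
top wide_scraper 0.88 [196. 338.] [353. 355.]
top wide_scraper 0.52 [380. 227.] [ 625. -105.]
   mask top wide_scraper 0.72 [381. 206.] 1752 handle end px 229
   mask top wide_scraper 0.59 [188. 340.] 616 handle end px 364
   mask top wide_scraper 0.56 [377. 231.] 67 handle end px 242
top narrow_spatula 0.73 [381. 225.] [ 623. -104.]
   mask top narrow_spatula 0.42 [381. 234.] 117 handle end px 239
   mask top narrow_spatula 0.33 [330. 199.] 266 handle end px 210
   mask top narrow_spatula 0.17 [430. 209.] 751 handle end px 225
top jar_beside 0.86 [333. 201.] [697.  12.]
top jar_front 0.49 [369. 331.] [363. -74.]
top funnel 0.67 [427. 207.] [ 678. -231.]
top funnel 0.62 [367. 329.] [369. -69.]
side wide_scraper 0.86 [224. 185.] [357. 334.]
side wide_scraper 0.6 [368. 282.] [ 619. -107.]
   mask side wide_scraper 0.68 [227. 181.] 693 handle end px 196
   mask side wide_scraper 0.67 [355. 288.] 302 handle end px 291
side narrow_spatula 0.55 [371. 272.] [ 625. -106.]
   mask side narrow_spatula 0.59 [354. 273.] 418 handle end px 283
side jar_b
[... 1470 characters left out ...]
 98]
575 [ 95  84 115 217 219 218 219 213 211 208 101  96  99]
570 [ 95  90 116 217 218 217 216 213 212 205 106  96 100]
565 [100  75 142 210 219 215 214 214 211 209 111 101  96]
560 [ 97  76 140 214 219 219 216 214 212 210 105  97  98]
555 [ 99  76 146 214 219 241 252 237 212 209 102  99  96]
550 [ 97  71 107 217 255 254 237 246 246 209 102 101  98]
545 [ 95  66 117 218 221 157 151 158 208 202  99  96  97]
540 [ 65  74  88 142 214 212 207 208 204 178 102 103  95]
535 [ 96  99  65  68  91 164 190 173 117 101 101  96 101]
530 [100 100  99  93  79  91  99 101 101 100  97  99 100]
525 [ 99  98 100 101 100  95  97 102  98  98  97  98 102]
520 [100  99  98  96 101 102 102 101 103  99 100  97 101]
```

The upper handle ends at x≈534, as predicted for fully home. One quick check on the lower one before I hand in.

```bash
python3 - <<'E'
from h import *
a=np.radians(-1.5);R=np.array([[np.cos(a),-np.sin(a),0],[np.sin(a),np.cos(a),0],[0,0,1]])
f=ctrl.grab_frame("side")
for l,z in(("wide_scraper",28),("narrow_spatula",62)):
    for off in(0,10):
        q=np.array([proj(f,[619.1,-105.6,z]+R@(np.array(h)-[off,0,0])) for h in handle]); print(l,off,"pred col min",q[:,0].min().round(1),"row range",q[:,1].min().round(1),q[:,1].max().round(1))
    for m in ctrl.masks_of("side",l):
        y,x=np.where(m["mask"]); 
        if 320<x.mean()<400: print("  seen",x.min(),x.max(),y.min(),y.max())
g=cv2.cvtColor(f["frame"],cv2.COLOR_RGB2GRAY)
for r in range(280,300,3): print(r,g[r,325:350])
w=ctrl.grab_frame("wrist"); gw=cv2.cvtColor(w["frame"],cv2.COLOR_RGB2GRAY)
for y in(10,6):
  print([(x,int(gw[tuple(np.round(proj(w,[619.1,-105.6,44]+R@np.array([x,y,0.]))).astype(int)[::-1])])) for x in range(-100,-40,4)])
E
```

```text
wide_scraper 0 pred col min 333.3 row range 273.3 292.5
wide_scraper 10 pred col min 329.4 row range 274.3 293.5
narrow_spatula 0 pred col min 333.8 row range 264.6 284.1
narrow_spatula 10 pred col min 329.7 row range 265.6 285.1
  seen 335 372 277 291
  seen 335 372 265 282
280 [ 85  83  84  83  83  83  82  82  82  86  91  93  98 103 106 106 106 105
 100  98  96  96  95  96  95]
283 [ 83  84  83  83  84  83  84  83  84  91 100  98  92  82  84  85  89  94
  98 100 100  99 100 100 100]
286 [ 85  85  83  84  84  84  83  83  83  88  96 102 103 102 101 102 103 103
 103 102 103 104 106 103  98]
289 [74 76 78 81 82 83 83 83 84 88 94 95 96 99 99 98 97 97 97 96 92 90 90 88
 73]
292 [84 83 82 84 84 81 78 79 75 66 64 65 65 65 64 63 62 62 61 61 60 59 59 58
 60]
295 [83 82 82 84 83 78 68 66 66 65 65 64 63 64 63 62 62 61 60 61 60 59 59 61
 59]
298 [82 83 83 85 83 83 76 67 66 66 66 66 66 65 65 67 69 69 73 80 81 80 81 83
 81]
[(-100, 98), (-96, 98), (-92, 99), (-88, 83), (-84, 61), (-80, 115), (-76, 126), (-72, 108), (-68, 112), (-64, 147), (-60, 149), (-56, 143), (-52, 144), (-48, 122), (-44, 113)]
[(-100, 97), (-96, 101), (-92, 96), (-88, 66), (-84, 81), (-80, 193), (-76, 215), (-72, 229), (-68, 220), (-64, 216), (-60, 217), (-56, 216), (-52, 215), (-48, 220), (-44, 219)]
```

Both handle ends line up vertically at the fully-home position (both seen from column 335, predicted 333–334). Handing in.

```bash
python3 -c "
from bench import ctrl
print(ctrl.sign_off())"
```

```text
the job is handed in; nothing more can be done
None
```

I slid the wide scraper into the lower slot, then the narrow spatula into the upper slot, pushed both home with the thick side up, released them, and handed in at about 25 s on the robot's clock; the jars and funnel still measured in place to within the cameras' error.

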